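Measure a ring: lower the gauge foot, give the ratchet four clicks and hold

TASK

Measure the silver ring in the green ring gauge: press the red lift lever on its head down until the foot rests on the ring, and only then swing the orange-posted ratchet lever off its stop, away from the robot, by exactly four clicks, which you feel as four rises and drops in its resistance, never going on to a fifth. The lever springs back if let go, so finish while still holding it at the fourth click; leave the ring and everything else on the bench where they are.

Things in the scene. Friction and masses are not known exactly. Their poses are not given: they have to be found in the camera images.
- gauge: Green ring gauge fixed to the bench. Origin on the bench under the anvil. Base x +-60, y -140 to 110 mm, 20 thick; steel anvil at the origin, 36 across, top 45 mm high; column at y 62; head over the anvil (x +-23, y -20 to 85, z 100 to 135 mm) with a dial (y -14 to 38) up to 186 mm; dark turret, 56 across, 58 high, at y -95 mm; lift lever sticks out at the head's +y end.
- lift (a joint): Angle of the lift lever (rad) about a level axis, 118 mm high at gauge y = 90 mm. 0 = fully up (0.5 rad above level, pointing to gauge +y), growing downward, stop at 0.95. Starts 0 to 0.2. Stays where it is left; friction takes about 1 N at the pad. Each rad lowers the foot 20 mm; it meets the ring at about 0.85.
- lift_pad (a point): Middle of the upper face of the red pad (26 x 24 x 8 mm) at the end of the lift lever, 65 mm from its pivot. About 153 mm high with the lever fully up and 94 mm fully down; as it goes down it stays 146 to 155 mm from the gauge's origin along the gauge's y. Nothing stands under it.
- foot: Steel foot: disc 30 mm across, 6 mm thick on a 10 mm spindle below the head, straight above the anvil. Origin: centre of its underside, 67 mm high with the lift lever fully up; it comes down on the ring as the lift lever is pressed.
- ring: The silver ring to be measured, lying flat on the anvil: 22 mm outside, 18 mm inside, 5 mm high. Loose. Origin: centre of its underside.
- ratchet (a joint): Ratchet lever angle (rad), anticlockwise from above. 0 = on its stop, where a spring keeps it, pointing 125 deg clockwise from gauge +x; far stop 1.15. Hollow of click n at 0.18 n, ridges midway; resistance peaks 1/4 click before a ridge, is least 1/4 after. Spring at the post: 4.5 N at 0, 7.2 N at click 4; clicks add and take off 3.6 N. Let go, it returns to 0.
- ratchet_arm: The ratchet lever: flat steel bar 12 mm wide, top 69 mm high, with an upright orange post at its end. Origin on the turret's vertical axis, 60 mm high; it turns with the lever.
- ratchet_post (a point): Centre of the top of the orange post, 103 mm high: an upright cylinder 16 mm across standing 34 mm above the bar (z 69 to 103 mm), 80 mm from the turret's axis. Can be pinched or pushed from above.
- ratchet_pivot (a point): Point on the turret's vertical axis, 60 mm high; fixed to the gauge at its y = -95 mm; the lever turns about it.
- loupe: Bystander: steel folding loupe 24 x 67 x 24 mm lying on the bench on the robot's side of the gauge; origin under the lens barrel.
- ring_tray: Bystander: dark wooden tray 70 x 100 x 18 mm beyond the gauge; origin centre of its underside.
- wide_ring: Bystander: brass ring 22 mm across, 7 mm high, lying in the tray.
- pliers_grey: Bystander: pliers with grey handles, 155 x 60 x 12 mm, lying to the left of the gauge; origin under the joint.
- pliers_blue: Bystander: pliers with blue handles, same size, lying to the left; origin under the joint.
- mandrel: Bystander: upright steel ring mandrel, 160 mm high on a foot 70 mm across, to the right; origin centre of its underside.
- bench_block: Bystander: steel block on a wooden one, 90 x 90 x 46 mm, to the right; origin centre of its underside.

How it is judged (in metres and radians):
On the way, in this order (a step that is already met when the one before it is completed fails the run):
1. the foot rests on the ring, pressed down by the lift lever, the ratchet still at its stop (contact force between foot and ring above 0.2 N and value of joint lift above 0.75 rad and value of joint ratchet below 0.05 rad), for 0.2 s.
2. the ratchet lever is taken over its first click by the fingers (contact force between the fingers and ratchet_arm above 1 N and value of joint ratchet above 0.09 rad).
3. the fingers hold the ratchet lever at its fourth click (contact force between the fingers and ratchet_arm above 1 N and value of joint ratchet between 0.621 and 0.819 rad), for 0.5 s.
At the end, for the whole second after the job is handed in: Fingers push the ratchet lever (over 1 N) and hold it still (under 0.1 rad/s) at its fourth click (0.62 to 0.82 rad), the foot down on the ring (lift lever past 0.75 rad, over 0.2 N on the ring), the ring flat on the anvil within 8 mm of its centre (all of step 3 and contact force between foot and ring above 0.2 N and value of joint lift above 0.75 rad and velocity of joint ratchet between -0.1 and 0.1 rad/s and z of ring in the frame of gauge below 0.048 m and horizontal distance between ring and gauge below 0.008 m); the arm keeps its last pose, push and grip.
It fails at once if the ratchet lever was taken over a fifth click (past 0.83 rad) (value of joint ratchet above 0.83 rad).
It fails at once if the ratchet lever was clicked (past 0.09 rad) while the foot was not down on the ring (value of joint ratchet above 0.09 rad and value of joint lift below 0.75 rad).
It fails at once if the measured ring was shifted more than 6 mm (distance of ring from where it was at the start of the episode above 0.006 m).
It fails at once if another thing on the bench was moved more than 15 mm (distance of any of loupe, ring_tray, wide_ring, pliers_grey, pliers_blue, mandrel, bench_block from where it was at the start of the episode above 0.015 m).
It also fails if it takes over 61 s, if anything falls off the work surface, if the arm or the gripper's body presses on something with over 40 N, if the wrist force passes 120 N, or if a joint passes its speed limit or range.

ROBOT

A 6-joint arm with a two-finger parallel gripper is mounted at the origin on the work surface. World frame = base frame: x ahead of the robot, y to its left, z up, the work surface at z = 0. Lengths are in mm, angles in rad, forces in N, time in s.
With the tool pointing down it reaches from about 300 to 775 mm from the base axis. Payload 14.6 kg.
Tool frame: the origin (TCP) lies at the very end of the fingers, on their centre line; the grasp point (between the pads) lies 19 mm behind it; z points along the fingers, y is the line along which they close (so a half turn about z gives the same grasp; the last joint's range is limited). The gripper opens to 94 mm and grips with 3 to 60 N. Pads are 16 mm wide; open, the fingers measure 119 mm over their backs; the gripper's body (75 mm by 177 mm) begins 78 mm behind the grasp point.
Start: joints at [-1.352, 0.3, 1.521, -0, 1.321, -0.067], TCP at [155.052, -527.682, 205.446] pointing down, gripper open.
Joint ranges: [-3.03, 3.03], [-0.79, 2.21], [0.23, 2.52], [-1.04, 4.18], [0, 3.07], [-2.55, 2.55]. Speed limits (rad/s): [2.22, 2.22, 2.57, 3.14, 3.14, 3.14].

INTERFACE

Orientations are given as [roll, pitch, yaw] about the fixed x, y, z axes, in that order (R = Rz(yaw) Ry(pitch) Rx(roll)).
In Python, from cell import manip gives the robot as it stands. The module is installed in compiled form; this text tells all that it offers.
- The arm moves only by the shell command python3 -m inch 'ROWS' [FORCE]. ROWS is JSON, a list of rows, each an object of numbers: "gripper": the opening, from 0 (shut) to 1 (fully open); "dx", "dy", "dz": the shift along the world's x, y, z in m; "wx", "wy", "wz": the turn, a rotation vector about the world's x, y, z in degrees. A call has exactly 5 rows; each row is the pose to reach, as a shift and turn from the pose commanded when the call began; what a row does not reach only later rows make up. A row lasts 1/12 s, in which the tool goes at most 41.7 mm and 7.16 degrees, less where a joint would pass 70% of its speed; a pose out of reach is approached as far as the arm can. A call with a gripper value outside its range is refused whole. The fingers move at their own pace and stop on an object; FORCE is the grip in N (left out, the last holds). Time passes only in rows, so rows that repeat a pose let the fingers close, or fill a call up. It gives the time, the measured TCP pose, the force, the opening and the grip force at its end, in the units of the state.
- manip.read_state(): the state, without advancing time (a new reading comes with each control period).
- manip.camera(name): name is "scene" or "side" or "wrist"; returns the picture (480x640x3 uint8, blue, green, red); there is no depth.
- manip.camera_info(name): a dict with "camera_matrix" (3x3 intrinsics, pixels), "R" (3x3) and "t" (3): a world point X has camera coordinates R X + t; the wrist camera has in their place "tool_from_camera" (4x4, takes a point from camera to tool coordinates, whose origin is the TCP and whose axes are the flange's). Camera axes: x right, y down, z forward; pixel columns grow to the right and rows downward; lengths in mm; the calibration is good to about 2 mm. A picture is of the moment at which its call begins: read the wrist's pose just before it. camera_info takes no time and is no camera call.
- manip.sign_off(): hands the job in; it is judged then, once.
The state is a dict: "clock": time; "joints": joint angles; "qd": joint speeds; "effort": joint torques, N m; "eef_pos": TCP position; "eef_rot": TCP orientation; "wrist_force": force on the tool from outside, world axes, zero at the start; "moment": the same for the moment, N m; "finger_gap": finger opening in mm; "finger_force": force on a finger pad.
Only numpy, scipy, OpenCV 4.12 (cv2) and the standard library are available. Lean on these libraries where they do the work, as an engineer would, in place of code of your own. Each camera call takes 0.05 s, during which the arm holds its last target. There are 200 camera calls.

## Working session

There is one attempt and no reset: what is moved stays moved. The work goes in short steps, Python scripts to look and compute and a shell command to move; the robot and the scene stay as the last step left them, time stands still between calls to the robot, and variables do not carry over. Pictures are saved under pics/ and viewed, at most 10 in all, crops included, and the job is handed in when it is done.

```bash
mkdir -p pics; python3 - <<'E'
from cell import manip
import cv2
for n in("scene","side"):
    cv2.imwrite(f"pics/{n}0.png",manip.camera(n)); i=manip.camera_info(n); print(n,i)
s=manip.read_state();print(s)
E
```

```text
scene {'camera_matrix': array([[469.66889232,   0.        , 324.32961236],
       [  0.        , 469.66889232, 244.12569228],
       [  0.        ,   0.        ,   1.        ]]), 'R': array([[-0.57851913,  0.81557022, -0.01268145],
       [ 0.65419218,  0.45464844, -0.60442319],
       [-0.48718395, -0.35796649, -0.79656248]]), 't': array([ 358.23788107, -296.15742869, 1691.15228125])}
side {'camera_matrix': array([[537.35992346,   0.        , 315.9925018 ],
       [  0.        , 537.35992346, 236.8997624 ],
       [  0.        ,   0.        ,   1.        ]]), 'R': array([[ 0.82502743, -0.56469637,  0.02116003],
       [-0.2735094 , -0.43180682, -0.85949723],
       [ 0.494492  ,  0.70332132, -0.51070223]]), 't': array([-479.45852126,  267.98882883, 1167.37169314])}
{'clock': 0.1, 'joints': array([-1.35159133e+00,  3.00405161e-01,  1.52154780e+00,  1.59210619e-05,
        1.32074171e+00, -6.66074196e-02]), 'qd': array([-5.93719370e-05, -1.48075288e-03, -3.23639019e-03,  8.33440077e-05,
       -2.07888889e-03, -4.56325066e-05]), 'effort': array([ 1.63886365e-03, -5.32636642e+01, -3.53280473e+01,  7.09598651e-02,
        2.34492804e-02, -6.31534726e-05]), 'eef_pos': array([ 155.00617256, -527.43545287,  204.93659104]), 'eef_rot': array([-3.14049411e+00, -8.87352642e-05,  2.85808421e-01]), 'wrist_force': array([ 0.3470611 , -0.39429153, -0.42674473]), 'moment': array([ 0.01980477, -0.01948057,  0.00683547]), 'finger_force': 0.0, 'finger_gap': 94.19311938082156}
```

View pics/scene0.png

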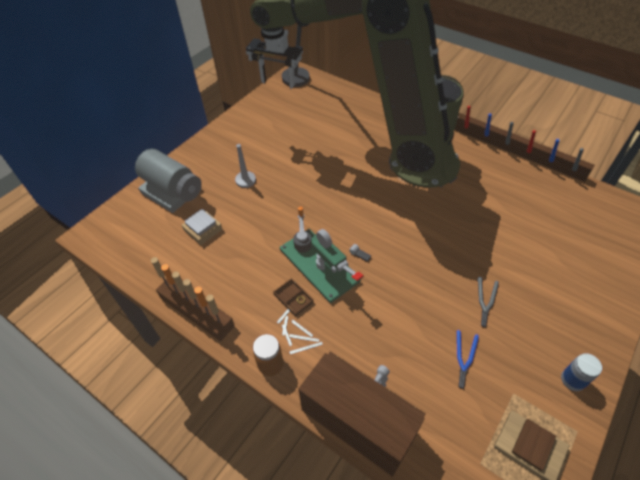

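View pics/side0.png

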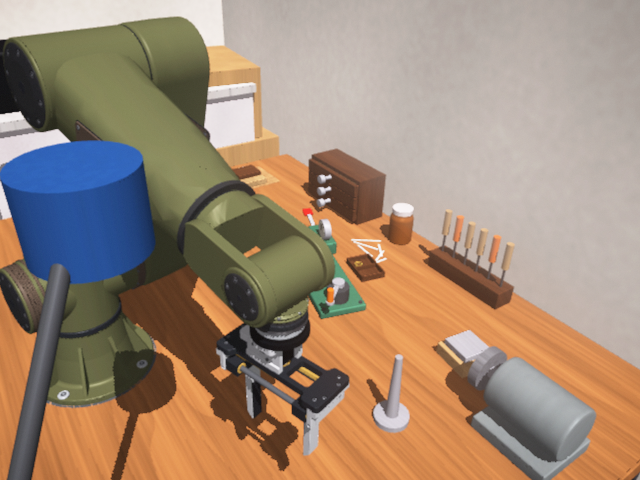

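The scene picture shows the gauge at about (320,262), the red pad at (357,276) and the orange post at (301,212). In the side picture the post is at (331,295) and the red pad at (308,212). I'll zoom in next.

```bash
python3 - <<'E'
import cv2,numpy as np
a=cv2.imread("pics/scene0.png")[195:305,260:380]; b=cv2.imread("pics/side0.png")[200:320,280:400]
a=cv2.resize(a[:, :],None,fx=5,fy=5,interpolation=cv2.INTER_CUBIC)[:550]
b=cv2.resize(b,None,fx=4.5,fy=4.5,interpolation=cv2.INTER_CUBIC)
cv2.imwrite("pics/ca.png",a)
for n in("scene","side"):
    im=cv2.imread(f"pics/{n}0.png");h=cv2.cvtColor(im,cv2.COLOR_BGR2HSV)
    roi=np.zeros(h.shape[:2],np.uint8)
    if n=="scene": roi[195:305,270:380]=1
    else: roi[200:320,295:370]=1
    for nm,lo,hi in(("red",(0,170,120),(5,255,255)),("red2",(174,170,120),(180,255,255)),("orange",(6,190,170),(15,255,255)),("green",(60,80,30),(90,255,255))):
        m=cv2.inRange(h,lo,hi)*roi
        k,l,st,c=cv2.connectedComponentsWithStats(m)
        for i in range(1,k):
            if st[i,4]>8: print(n,nm,st[i],c[i])
E
```

```text
scene red [353 272  10   8  41] [357.68292683 275.6097561 ]
scene green [312 237  32  27 214] [328.47663551 252.56542056]
scene green [282 242  56  58 827] [310.15235792 270.06166868]
scene green [347 274   7  10  30] [349.43333333 278.56666667]
side red [303 208  10   8  51] [307.07843137 211.25490196]
side orange [327 288   6  14  62] [329.83870968 294.98387097]
side green [309 226   9   7  35] [314.11428571 228.08571429]
side green [326 238  10  15  90] [331.4        244.67777778]
side green [310 259  55  59 826] [338.21791768 298.57506053]
```

View pics/ca.png

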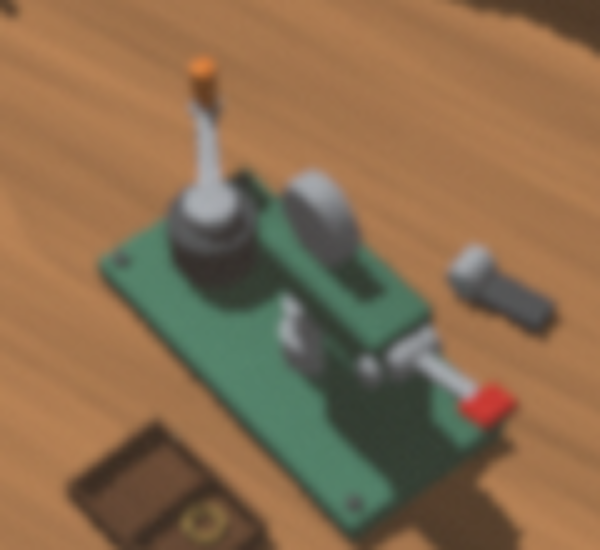

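The zoomed crop shows the base corners at full-frame pixels (280.6,248), (331,301) and about (360,281.5). The post top is at (300.6,207.8), the hub at (302.4,235) and the pad at (357.6,275.8). I'll fit the gauge pose to these.

```bash
cat > h.py <<'E'
import numpy as np
from cell import manip
from scipy.optimize import least_squares
CI={n:manip.camera_info(n) for n in("scene","side")}
def proj(n,X):
    c=CI[n];p=c["camera_matrix"]@(c["R"]@np.asarray(X,float)+c["t"]);return p[:2]/p[2]
def ray(n,uv,z):
    c=CI[n];d=c["R"].T@np.linalg.solve(c["camera_matrix"],[*uv,1]);o=-c["R"].T@c["t"];return o+d*(z-o[2])/d[2]
def G(p,X):
    c,s=np.cos(p[2]),np.sin(p[2]);return np.array([p[0]+c*X[0]-s*X[1],p[1]+s*X[0]+c*X[1],X[2]])
def post(r,z=103):
    a=np.radians(-125)+r;return [80*np.cos(a),-95+80*np.sin(a),z]
def pad(l,o=4):
    e=.5-l;return [0,90+65*np.cos(e)-o*np.sin(e)*0,118+65*np.sin(e)+o]
E
python3 - <<'E'
from h import *
for uv,z in(((280.6,248),20),((331,301),20),((360,281.5),20),((300.6,207.8),103),((302.4,235),69),((357.6,275.8),150)):print(ray("scene",uv,z).round(1))
best=None
for s in(1,-1):
  def f(q):
    p=q[:3];r=[]
    for n,uv,X in(("scene",(280.6,248),(s*60,-140,20)),("scene",(331,301),(s*60,110,20)),("scene",(360,281.5),(-s*60,110,20)),("scene",(300.6,207.8),post(0)),("scene",(302.4,235),(0,-95,69)),("scene",(357.6,275.8),pad(q[3],2)),("side",(329.8,295),post(0,86)),("side",(307,211.3),pad(q[3],0))):
      r+=list(proj(n,G(p,X))-uv)
    return r
  for y0 in(0,1.5,3,-1.5):
    o=least_squares(f,[500,0,y0,.1],loss="soft_l1")
    if best is None or o.cost<best[0]:best=(o.cost,s,o.x,np.round(f(o.x),1))
print(best)
p=best[2];print("post",G(p,post(0)),"post4",G(p,post(.72)),"pad",G(p,pad(p[3])),"down",G(p,pad(.95)),"piv",G(p,(0,-95,60)))
E
```

```text
[ 608.6 -171.6   20. ]
[673.5  61.9  20. ]
[571.9  93.7  20. ]
[ 498.8 -172.3  103. ]
[ 559.4 -121.9   69. ]
[634.3 119.  150. ]
(np.float64(7.327810053370305), 1, array([ 5.86982286e+02, -2.97612053e+01,  6.00930459e+00,  2.03991617e-01]), array([-2. , -1.7, -0.8, -0.1,  2. , -3.3, -0. ,  0.2, -0.2,  0.5,  0.4,
        0.3, -0.3, -1.5,  0.2, -0.3]))
post [ 499.38735361 -171.89930328  103.        ] post4 [ 548.16754142 -200.13722005  103.        ] pad [628.14046096 116.74013298 140.96079413] down [627.1548728  113.23196034  93.72724028] piv [ 561.28767977 -121.22041595   60.        ]
```

```bash

python3 -m inch '[{"gripper":0,"dx":0.024,"dy":0.032},{"gripper":0,"dx":0.047,"dy":0.064},{"gripper":0,"dx":0.071,"dy":0.097},{"gripper":0,"dx":0.095,"dy":0.129},{"gripper":0,"dx":0.118,"dy":0.161}]' 20
python3 -m inch '[{"gripper":0,"dx":0.024,"dy":0.032},{"gripper":0,"dx":0.047,"dy":0.064},{"gripper":0,"dx":0.071,"dy":0.097},{"gripper":0,"dx":0.095,"dy":0.129},{"gripper":0,"dx":0.118,"dy":0.161}]'
python3 -m inch '[{"gripper":0,"dx":0.024,"dy":0.032},{"gripper":0,"dx":0.047,"dy":0.064},{"gripper":0,"dx":0.071,"dy":0.097},{"gripper":0,"dx":0.095,"dy":0.129},{"gripper":0,"dx":0.118,"dy":0.161}]'
python3 -m inch '[{"gripper":0,"dx":0.012,"dy":0.016},{"gripper":0,"dx":0.024,"dy":0.032},{"gripper":0,"dx":0.036,"dy":0.048},{"gripper":0,"dx":0.048,"dy":0.064},{"gripper":0,"dx":0.048,"dy":0.064}]'
python3 - <<'E'
from h import *
import cv2
s=manip.read_state();print(s["clock"],s["eef_pos"],s["eef_rot"],s["joints"],s["wrist_force"])
cv2.imwrite("pics/w1.png",manip.camera("wrist"));print(manip.camera_info("wrist"))
print(ray("scene",(245,180),0))
E
```

```text
0.1 [ 155.00617256 -527.43545287  204.93659104] [-3.14049411e+00 -8.87352642e-05  2.85808421e-01] [-1.35159133e+00  3.00405161e-01  1.52154780e+00  1.59210619e-05
  1.32074171e+00 -6.66074196e-02] [ 0.3470611  -0.39429153 -0.42674473]
{'camera_matrix': array([[372.51150544,   0.        , 322.65871693],
       [  0.        , 372.51150544, 229.36650471],
       [  0.        ,   0.        ,   1.        ]]), 'tool_from_camera': array([[-8.30156018e-04, -9.62038298e-01, -2.72913216e-01,
         7.97206002e+01],
       [ 9.99999543e-01, -9.28051686e-04,  2.29617411e-04,
        -2.59018798e-01],
       [-4.74178314e-04, -2.72912901e-01,  9.62038629e-01,
        -1.79025543e+02],
       [ 0.00000000e+00,  0.00000000e+00,  0.00000000e+00,
         1.00000000e+00]])}
[ 436.22580772 -470.95465115    0.        ]validation failed for argument at $[0]...
validation failed for argument at $[0]...
validation failed for argument at $[0]...
validation failed for argument at $[0]...
```

View pics/w1.png

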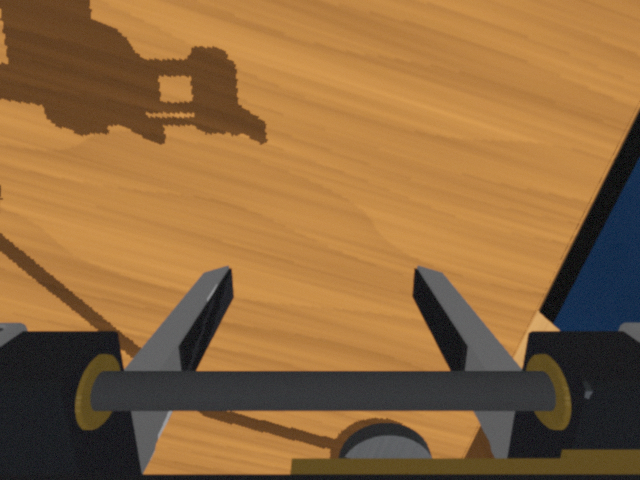

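The wrist view shows only the bench and the open fingers, because the arm hasn't moved: the rows were refused. They probably need every key.

```bash

python3 -m inch '[{"gripper":0,"dx":0.024,"dy":0.032,"dz":0,"wx":0,"wy":0,"wz":0},{"gripper":0,"dx":0.047,"dy":0.064,"dz":0,"wx":0,"wy":0,"wz":0},{"gripper":0,"dx":0.071,"dy":0.097,"dz":0,"wx":0,"wy":0,"wz":0},{"gripper":0,"dx":0.095,"dy":0.129,"dz":0,"wx":0,"wy":0,"wz":0},{"gripper":0,"dx":0.118,"dy":0.161,"dz":0,"wx":0,"wy":0,"wz":0}]' 20
```

```text
clock: 0.57
eef_pos: [273.7, -364.9, 205.3]
eef_rot: [-3.141, 0.0, 0.285]
wrist_force: [0.3, -0.8, -0.5]
finger_gap: 63.6
finger_force: 0.0
```

```bash

python3 -m inch '[{"gripper":0,"dx":0.024,"dy":0.032,"dz":0,"wx":0,"wy":0,"wz":0},{"gripper":0,"dx":0.047,"dy":0.064,"dz":0,"wx":0,"wy":0,"wz":0},{"gripper":0,"dx":0.071,"dy":0.097,"dz":0,"wx":0,"wy":0,"wz":0},{"gripper":0,"dx":0.095,"dy":0.129,"dz":0,"wx":0,"wy":0,"wz":0},{"gripper":0,"dx":0.118,"dy":0.161,"dz":0,"wx":0,"wy":0,"wz":0}]'
python3 -m inch '[{"gripper":0,"dx":0.024,"dy":0.032,"dz":0,"wx":0,"wy":0,"wz":0},{"gripper":0,"dx":0.047,"dy":0.064,"dz":0,"wx":0,"wy":0,"wz":0},{"gripper":0,"dx":0.071,"dy":0.097,"dz":0,"wx":0,"wy":0,"wz":0},{"gripper":0,"dx":0.095,"dy":0.129,"dz":0,"wx":0,"wy":0,"wz":0},{"gripper":0,"dx":0.118,"dy":0.161,"dz":0,"wx":0,"wy":0,"wz":0}]'
python3 -m inch '[{"gripper":0,"dx":0.024,"dy":0.032,"dz":0,"wx":0,"wy":0,"wz":0},{"gripper":0,"dx":0.047,"dy":0.064,"dz":0,"wx":0,"wy":0,"wz":0},{"gripper":0,"dx":0.071,"dy":0.097,"dz":0,"wx":0,"wy":0,"wz":0},{"gripper":0,"dx":0.095,"dy":0.129,"dz":0,"wx":0,"wy":0,"wz":0},{"gripper":0,"dx":0.118,"dy":0.161,"dz":0,"wx":0,"wy":0,"wz":0}]'
python3 - <<'E'
from h import *
import cv2
s=manip.read_state();print(s["clock"],s["eef_pos"],s["eef_rot"],s["joints"],s["wrist_force"])
cv2.imwrite("pics/w2.png",manip.camera("wrist"))
E
```

```text
clock: 0.98
eef_pos: [391.8, -203.8, 205.5]
eef_rot: [3.141, -0.0, 0.286]
wrist_force: [0.2, 0.2, 0.4]
finger_gap: 30.7
finger_force: 0.0
clock: 1.4
eef_pos: [509.9, -42.6, 205.4]
eef_rot: [-3.142, 0.0, 0.286]
wrist_force: [-0.3, -1.7, -0.6]
finger_gap: 0.7
finger_force: 0.0
clock: 1.82
eef_pos: [627.8, 118.3, 205.1]
eef_rot: [-3.142, 0.0, 0.286]
wrist_force: [0.6, -1.1, 0.5]
finger_gap: 0.4
finger_force: 0.0
1.8167 [627.80461546 118.26174081 205.07871185] [-3.14155038e+00  4.60788316e-04  2.86033800e-01] [ 1.28882347e-01  5.02079278e-01  1.24174422e+00 -3.08249592e-05
  1.39823088e+00  1.41365018e+00] [ 0.59966389 -1.14722742  0.52329755]
```

View pics/w2.png

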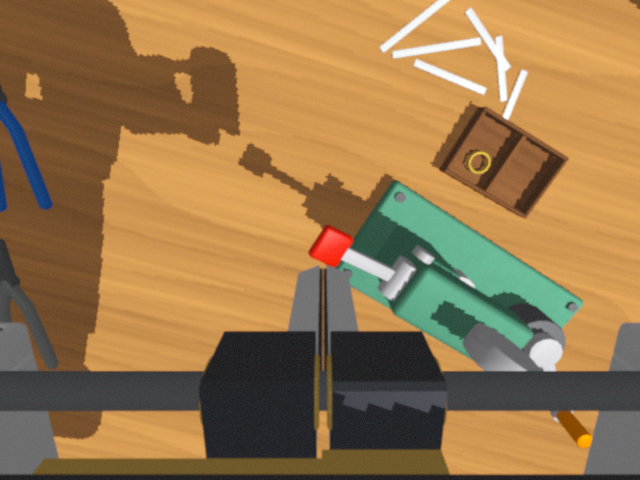

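The wrist view shows the red pad at (331,246) and the closed fingertips at about (323,270). The base's far corner on the +y side is at (398,182) and the -y one at (581,305). The post top is at (585,440) and the hub at (545,353). I'll refine the fit with these.

```bash
cat >> h.py <<'E'
from scipy.spatial.transform import Rotation as Ro
WI=manip.camera_info("wrist")
def wray(uv,z,pos,rot):
    T=WI["tool_from_camera"];R=Ro.from_euler("xyz",rot).as_matrix()
    o=R@T[:3,3]+pos;d=R@T[:3,:3]@np.linalg.solve(WI["camera_matrix"],[*uv,1]);return o+d*(z-o[2])/d[2]
E
python3 - <<'E'
from h import *
P=np.array([627.8,118.3,205.1]);r=[-3.14155,.0005,.286]
obs=[("w",(398,182),(60,110,20),"c"),("s",(331,301),(60,110,20),"c"),("s",(280.6,248),(60,-140,20),"c"),("w",(581,305),(60,-140,20),"c"),("w",(585,440),post(0),""),("s",(300.6,207.8),post(0),""),("w",(545,353),(0,-95,69),""),("s",(302.4,235),(0,-95,69),"")]
R=lambda w,uv,z: wray(uv,z,P,r) if w=="w" else ray("scene",uv,z)
for w,uv,X,_ in obs: print(w,X,R(w,uv,X[2]).round(1))
def f(q):
    e=[]
    for w,uv,X,_ in obs: e+=list((R(w,uv,X[2])-G(q,X))[:2])
    for w,uv in(("w",(331,246)),("s",(357.6,275.8))):
        X=pad(q[3],3.5); e+=list((R(w,uv,X[2])-G(q,X))[:2])
    return e
o=least_squares(f,[587,-30,-.27,.15],loss="soft_l1",f_scale=2);q=o.x;print(q,np.round(f(q),1))
print("post",G(q,post(0)),"piv",G(q,(0,-95,60)),"pad",G(q,pad(q[3])),"down",G(q,pad(.9)))
for k in range(6):print(k,(G(q,post(.18*k))-G(q,post(0))).round(1))
E
```

```text
w (60, 110, 20) [672.2  54.5  20. ]
s (60, 110, 20) [673.5  61.9  20. ]
s (60, -140, 20) [ 608.6 -171.6   20. ]
w (60, -140, 20) [ 602.  -179.5   20. ]
w [np.float64(-45.88611490808369), np.float64(-160.53216354311934), 103] [ 500.2 -174.5  103. ]
s [np.float64(-45.88611490808369), np.float64(-160.53216354311934), 103] [ 498.8 -172.3  103. ]
w (0, -95, 69) [ 559.3 -126.6   69. ]
s (0, -95, 69) [ 559.4 -121.9   69. ]
[ 5.86003387e+02 -3.10335304e+01 -2.73763496e-01  2.21208716e-01] [-1.3 -4.2 -0.   3.2  2.7 10.4 -3.9  2.6  1.7 -1.3  0.4  0.9 -1.  -4.1
 -0.9  0.6  0.5 -3.3  1.  -0.2]
post [ 498.42511639 -173.18189516  103.        ] piv [ 560.31950159 -122.49575228   60.        ] pad [627.23015109 115.77803732 139.88759725] down [626.5214636  113.25434858  96.68780775]
0 [0. 0. 0.]
1 [ 10.1 -10.3   0. ]
2 [ 21.8 -18.6   0. ]
3 [ 34.9 -24.6   0. ]
4 [ 48.8 -28.2   0. ]
5 [ 63.1 -29.3   0. ]
```

```bash

python3 -m inch '[{"gripper":0,"dx":0,"dy":-0.001,"dz":-0.014,"wx":0,"wy":0,"wz":0},{"gripper":0,"dx":0,"dy":-0.002,"dz":-0.028,"wx":0,"wy":0,"wz":0},{"gripper":0,"dx":0,"dy":-0.003,"dz":-0.042,"wx":0,"wy":0,"wz":0},{"gripper":0,"dx":0,"dy":-0.003,"dz":-0.056,"wx":0,"wy":0,"wz":0},{"gripper":0,"dx":0,"dy":-0.003,"dz":-0.056,"wx":0,"wy":0,"wz":0}]'
python3 -m inch '[{"gripper":0,"dx":0,"dy":0,"dz":-0.007,"wx":0,"wy":0,"wz":0},{"gripper":0,"dx":0,"dy":0,"dz":-0.014,"wx":0,"wy":0,"wz":0},{"gripper":0,"dx":0,"dy":0,"dz":-0.021,"wx":0,"wy":0,"wz":0},{"gripper":0,"dx":0,"dy":0,"dz":-0.028,"wx":0,"wy":0,"wz":0},{"gripper":0,"dx":0,"dy":0,"dz":-0.035,"wx":0,"wy":0,"wz":0}]'
python3 -m inch '[{"gripper":0,"dx":0,"dy":0,"dz":-0.002,"wx":0,"wy":0,"wz":0},{"gripper":0,"dx":0,"dy":0,"dz":-0.004,"wx":0,"wy":0,"wz":0},{"gripper":0,"dx":0,"dy":0,"dz":-0.006,"wx":0,"wy":0,"wz":0},{"gripper":0,"dx":0,"dy":0,"dz":-0.008,"wx":0,"wy":0,"wz":0},{"gripper":0,"dx":0,"dy":0,"dz":-0.01,"wx":0,"wy":0,"wz":0}]'
```

```text
clock: 2.28
eef_pos: [625.8, 113.1, 146.2]
eef_rot: [-3.141, 0.005, 0.286]
wrist_force: [-0.2, -0.4, -0.9]
finger_gap: 0.6
finger_force: 0.0
clock: 2.7
eef_pos: [627.2, 113.4, 114.1]
eef_rot: [3.142, -0.001, 0.286]
wrist_force: [0.7, -0.1, 1.8]
finger_gap: 0.0
finger_force: 0.9
clock: 3.12
eef_pos: [627.1, 113.3, 104.5]
eef_rot: [3.142, -0.0, 0.286]
wrist_force: [-1.0, -0.1, 2.2]
finger_gap: 0.7
finger_force: 0.5
```

```bash

python3 -m inch '[{"gripper":0,"dx":0,"dy":0,"dz":-0.001,"wx":0,"wy":0,"wz":0},{"gripper":0,"dx":0,"dy":0,"dz":-0.002,"wx":0,"wy":0,"wz":0},{"gripper":0,"dx":0,"dy":0,"dz":-0.003,"wx":0,"wy":0,"wz":0},{"gripper":0,"dx":0,"dy":0,"dz":-0.003,"wx":0,"wy":0,"wz":0},{"gripper":0,"dx":0,"dy":0,"dz":-0.003,"wx":0,"wy":0,"wz":0}]'
python3 -m inch '[{"gripper":0,"dx":0,"dy":0,"dz":-0.001,"wx":0,"wy":0,"wz":0},{"gripper":0,"dx":0,"dy":0,"dz":-0.001,"wx":0,"wy":0,"wz":0},{"gripper":0,"dx":0,"dy":0,"dz":-0.002,"wx":0,"wy":0,"wz":0},{"gripper":0,"dx":0,"dy":0,"dz":-0.002,"wx":0,"wy":0,"wz":0},{"gripper":0,"dx":0,"dy":0,"dz":-0.002,"wx":0,"wy":0,"wz":0}]'
python3 - <<'E'
from h import *
import cv2
cv2.imwrite("pics/s3.png",cv2.resize(manip.camera("side")[195:305,290:370],None,fx=5,fy=5,interpolation=cv2.INTER_CUBIC))
E
```

```text
clock: 3.53
eef_pos: [627.1, 113.3, 101.5]
eef_rot: [3.142, -0.0, 0.286]
wrist_force: [-0.3, -0.6, 1.6]
finger_gap: 0.7
finger_force: 0.5
clock: 3.95
eef_pos: [627.3, 113.3, 100.0]
eef_rot: [3.141, -0.001, 0.286]
wrist_force: [-0.2, -0.8, 7.2]
finger_gap: 0.6
finger_force: 2.5
```

```bash

python3 -m inch '[{"gripper":0,"dx":0,"dy":0,"dz":-0.0005,"wx":0,"wy":0,"wz":0},{"gripper":0,"dx":0,"dy":0,"dz":-0.001,"wx":0,"wy":0,"wz":0},{"gripper":0,"dx":0,"dy":0,"dz":-0.001,"wx":0,"wy":0,"wz":0},{"gripper":0,"dx":0,"dy":0,"dz":-0.001,"wx":0,"wy":0,"wz":0},{"gripper":0,"dx":0,"dy":0,"dz":-0.001,"wx":0,"wy":0,"wz":0}]'
python3 -m inch '[{"gripper":0,"dx":0,"dy":0,"dz":0,"wx":0,"wy":0,"wz":0},{"gripper":0,"dx":0,"dy":0,"dz":0,"wx":0,"wy":0,"wz":0},{"gripper":0,"dx":0,"dy":0,"dz":0,"wx":0,"wy":0,"wz":0},{"gripper":0,"dx":0,"dy":0,"dz":0,"wx":0,"wy":0,"wz":0},{"gripper":0,"dx":0,"dy":0,"dz":0,"wx":0,"wy":0,"wz":0}]'
```

```text
clock: 4.42
eef_pos: [627.4, 113.2, 99.4]
eef_rot: [3.141, -0.001, 0.286]
wrist_force: [-1.7, -1.3, 8.6]
finger_gap: 0.5
finger_force: 3.7
clock: 4.83
eef_pos: [627.4, 113.2, 99.4]
eef_rot: [3.141, -0.001, 0.286]
wrist_force: [-1.5, -0.9, 8.7]
finger_gap: 1.0
finger_force: 3.7
```

View pics/s3.png

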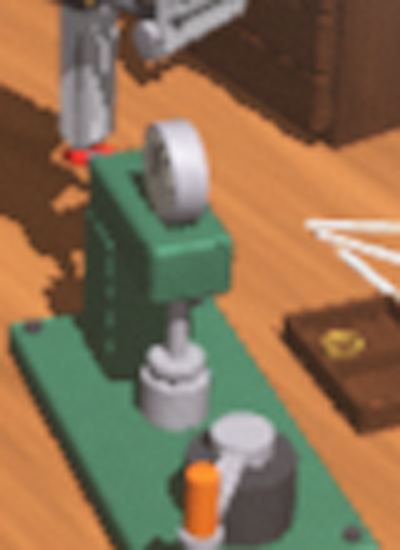

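The side crop shows the foot seated on the ring on the anvil, at about crop pixel (175,370), with the red pad under the fingertips. The force has settled at 8.7 N. I'll lift off and move above the post.

```bash

python3 -m inch '[{"gripper":0,"dx":0,"dy":0,"dz":0.015,"wx":0,"wy":0,"wz":0},{"gripper":0,"dx":0,"dy":0,"dz":0.04,"wx":0,"wy":0,"wz":0},{"gripper":0,"dx":0,"dy":0,"dz":0.07,"wx":0,"wy":0,"wz":0},{"gripper":0,"dx":0,"dy":0,"dz":0.1,"wx":0,"wy":0,"wz":0},{"gripper":0,"dx":0,"dy":0,"dz":0.117,"wx":0,"wy":0,"wz":0}]'
python3 -m inch '[{"gripper":0,"dx":-0.013,"dy":-0.028,"dz":0,"wx":0,"wy":0,"wz":2},{"gripper":0,"dx":-0.026,"dy":-0.057,"dz":0,"wx":0,"wy":0,"wz":5},{"gripper":0,"dx":-0.039,"dy":-0.086,"dz":0,"wx":0,"wy":0,"wz":8},{"gripper":0,"dx":-0.052,"dy":-0.115,"dz":0,"wx":0,"wy":0,"wz":11},{"gripper":0,"dx":-0.064,"dy":-0.143,"dz":0,"wx":0,"wy":0,"wz":13}]'
python3 -m inch '[{"gripper":0.5,"dx":-0.013,"dy":-0.028,"dz":0,"wx":0,"wy":0,"wz":2},{"gripper":0.5,"dx":-0.026,"dy":-0.057,"dz":0,"wx":0,"wy":0,"wz":4},{"gripper":0.5,"dx":-0.039,"dy":-0.086,"dz":0,"wx":0,"wy":0,"wz":6},{"gripper":0.5,"dx":-0.052,"dy":-0.115,"dz":0,"wx":0,"wy":0,"wz":8},{"gripper":0.5,"dx":-0.0645,"dy":-0.1435,"dz":0,"wx":0,"wy":0,"wz":10}]'
python3 -m inch '[{"gripper":0.5,"dx":0,"dy":0,"dz":-0.015,"wx":0,"wy":0,"wz":0},{"gripper":0.5,"dx":0,"dy":0,"dz":-0.03,"wx":0,"wy":0,"wz":0},{"gripper":0.5,"dx":0,"dy":0,"dz":-0.05,"wx":0,"wy":0,"wz":0},{"gripper":0.5,"dx":0,"dy":0,"dz":-0.07,"wx":0,"wy":0,"wz":0},{"gripper":0.5,"dx":0,"dy":0,"dz":-0.09,"wx":0,"wy":0,"wz":0}]'
python3 - <<'E'
from h import *
import cv2
s=manip.read_state();print(s["clock"],s["eef_pos"],s["eef_rot"],s["joints"])
cv2.imwrite("pics/w4.png",manip.camera("wrist"))
E
```

```text
clock: 5.25
eef_pos: [627.5, 113.5, 218.8]
eef_rot: [3.141, -0.003, 0.286]
wrist_force: [0.5, -0.6, -0.3]
finger_gap: 0.5
finger_force: 0.0
clock: 5.67
eef_pos: [562.1, -30.8, 215.2]
eef_rot: [-3.141, 0.0, 0.516]
wrist_force: [0.2, -0.8, -0.8]
finger_gap: 0.6
finger_force: 0.0
clock: 6.08
eef_pos: [497.6, -174.4, 215.3]
eef_rot: [-3.141, -0.0, 0.689]
wrist_force: [0.8, -0.4, -0.3]
finger_gap: 30.7
finger_force: 0.0
clock: 6.5
eef_pos: [498.4, -173.1, 124.4]
eef_rot: [-3.141, -0.0, 0.687]
wrist_force: [0.6, -0.4, 0.1]
finger_gap: 47.2
finger_force: 0.0
6.5 [ 498.35382682 -173.12009227  124.39556592] [-3.14142797e+00 -6.01668050e-05  6.87047202e-01] [-4.03839681e-01  3.32767041e-01  1.67670437e+00  1.42931622e-04
  1.13223955e+00  4.79848737e-01]
```

View pics/w4.png

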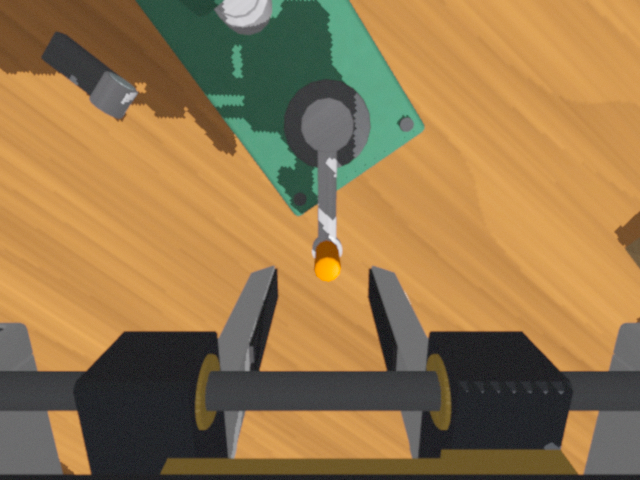

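The wrist view shows the post top at (328,270), midway between the fingers, and the hub at (328,124), so the lever points straight at the gripper.

```bash
python3 - <<'E'
from h import *
P=np.array([498.35,-173.12,124.4]);r=[-3.14143,0,.687]
a=wray((328,270),103,P,r);b=wray((328,124),69,P,r);print(a,b,np.hypot(*(a-b)[:2]),np.degrees(np.arctan2(*(a-b)[1::-1])))
E
```

```text
[ 499.05678466 -176.29311494  103.        ] [ 561.87333733 -125.0699913    69.        ] 81.05385669126484 -140.80482422194376
```

```bash

python3 -m inch '[{"gripper":0.5,"dx":0.0005,"dy":-0.002,"dz":-0.012,"wx":0,"wy":0,"wz":0},{"gripper":0.5,"dx":0.0005,"dy":-0.002,"dz":-0.025,"wx":0,"wy":0,"wz":0},{"gripper":0.5,"dx":0.0005,"dy":-0.002,"dz":-0.037,"wx":0,"wy":0,"wz":0},{"gripper":0.5,"dx":0.0005,"dy":-0.002,"dz":-0.049,"wx":0,"wy":0,"wz":0},{"gripper":0.5,"dx":0.0005,"dy":-0.002,"dz":-0.049,"wx":0,"wy":0,"wz":0}]'
python3 -m inch '[{"gripper":0.3,"dx":0,"dy":0,"dz":0,"wx":0,"wy":0,"wz":0},{"gripper":0.25,"dx":0,"dy":0,"dz":0,"wx":0,"wy":0,"wz":0},{"gripper":0.2,"dx":0,"dy":0,"dz":0,"wx":0,"wy":0,"wz":0},{"gripper":0.15,"dx":0,"dy":0,"dz":0,"wx":0,"wy":0,"wz":0},{"gripper":0.1,"dx":0,"dy":0,"dz":0,"wx":0,"wy":0,"wz":0}]' 30
python3 -m inch '[{"gripper":0.1,"dx":0,"dy":0,"dz":0,"wx":0,"wy":0,"wz":0},{"gripper":0.05,"dx":0,"dy":0,"dz":0,"wx":0,"wy":0,"wz":0},{"gripper":0,"dx":0,"dy":0,"dz":0,"wx":0,"wy":0,"wz":0},{"gripper":0,"dx":0,"dy":0,"dz":0,"wx":0,"wy":0,"wz":0},{"gripper":0,"dx":0,"dy":0,"dz":0,"wx":0,"wy":0,"wz":0}]'
```

```text
clock: 6.97
eef_pos: [498.5, -175.0, 75.0]
eef_rot: [-3.14, 0.001, 0.687]
wrist_force: [0.0, -0.0, -0.1]
finger_gap: 47.1
finger_force: 0.0
clock: 7.38
eef_pos: [499.3, -175.3, 77.0]
eef_rot: [3.141, -0.0, 0.687]
wrist_force: [1.1, -0.2, -0.4]
finger_gap: 17.0
finger_force: 0.0
clock: 7.8
eef_pos: [499.5, -175.5, 76.9]
eef_rot: [3.14, -0.0, 0.687]
wrist_force: [2.5, -5.1, 4.4]
finger_gap: 15.6
finger_force: 30.0
```

Now I'm pulling the lever along its arc, half a click per call, sampling at the expected resistance peaks and troughs.

```bash

python3 -m inch '[{"gripper":0,"dx":0.0008,"dy":-0.0009,"dz":0,"wx":0,"wy":0,"wz":0.9},{"gripper":0,"dx":0.0016,"dy":-0.0018,"dz":0,"wx":0,"wy":0,"wz":1.7},{"gripper":0,"dx":0.0024,"dy":-0.0028,"dz":0,"wx":0,"wy":0,"wz":2.6},{"gripper":0,"dx":0.0024,"dy":-0.0028,"dz":0,"wx":0,"wy":0,"wz":2.6},{"gripper":0,"dx":0.0024,"dy":-0.0028,"dz":0,"wx":0,"wy":0,"wz":2.6}]'
python3 -m inch '[{"gripper":0,"dx":0.0017,"dy":-0.0017,"dz":0,"wx":0,"wy":0,"wz":1.7},{"gripper":0,"dx":0.0034,"dy":-0.0035,"dz":0,"wx":0,"wy":0,"wz":3.4},{"gripper":0,"dx":0.0051,"dy":-0.0052,"dz":0,"wx":0,"wy":0,"wz":5.2},{"gripper":0,"dx":0.0051,"dy":-0.0052,"dz":0,"wx":0,"wy":0,"wz":5.2},{"gripper":0,"dx":0.0051,"dy":-0.0052,"dz":0,"wx":0,"wy":0,"wz":5.2}]'
python3 -m inch '[{"gripper":0,"dx":0.0018,"dy":-0.0016,"dz":0,"wx":0,"wy":0,"wz":1.7},{"gripper":0,"dx":0.0037,"dy":-0.0031,"dz":0,"wx":0,"wy":0,"wz":3.4},{"gripper":0,"dx":0.0055,"dy":-0.0047,"dz":0,"wx":0,"wy":0,"wz":5.2},{"gripper":0,"dx":0.0055,"dy":-0.0047,"dz":0,"wx":0,"wy":0,"wz":5.2},{"gripper":0,"dx":0.0055,"dy":-0.0047,"dz":0,"wx":0,"wy":0,"wz":5.2}]'
```

```text
clock: 8.22
eef_pos: [500.9, -177.3, 76.8]
eef_rot: [-3.14, 0.0, 0.733]
wrist_force: [-5.1, 3.7, 10.4]
finger_gap: 15.6
finger_force: 30.0
clock: 8.63
eef_pos: [506.5, -183.1, 76.8]
eef_rot: [-3.141, -0.0, 0.824]
wrist_force: [-1.2, -0.1, 8.2]
finger_gap: 15.4
finger_force: 30.0
clock: 9.05
eef_pos: [511.4, -187.3, 76.7]
eef_rot: [-3.139, 0.0, 0.915]
wrist_force: [-5.8, 2.4, 11.1]
finger_gap: 15.3
finger_force: 30.0
```

```bash

python3 -m inch '[{"gripper":0,"dx":0.002,"dy":-0.0014,"dz":0,"wx":0,"wy":0,"wz":1.7},{"gripper":0,"dx":0.0039,"dy":-0.0027,"dz":0,"wx":0,"wy":0,"wz":3.4},{"gripper":0,"dx":0.0059,"dy":-0.0041,"dz":0,"wx":0,"wy":0,"wz":5.2},{"gripper":0,"dx":0.0059,"dy":-0.0041,"dz":0,"wx":0,"wy":0,"wz":5.2},{"gripper":0,"dx":0.0059,"dy":-0.0041,"dz":0,"wx":0,"wy":0,"wz":5.2}]'
python3 -m inch '[{"gripper":0,"dx":0.0021,"dy":-0.0012,"dz":0,"wx":0,"wy":0,"wz":1.7},{"gripper":0,"dx":0.0041,"dy":-0.0024,"dz":0,"wx":0,"wy":0,"wz":3.4},{"gripper":0,"dx":0.0062,"dy":-0.0036,"dz":0,"wx":0,"wy":0,"wz":5.2},{"gripper":0,"dx":0.0062,"dy":-0.0036,"dz":0,"wx":0,"wy":0,"wz":5.2},{"gripper":0,"dx":0.0062,"dy":-0.0036,"dz":0,"wx":0,"wy":0,"wz":5.2}]'
python3 -m inch '[{"gripper":0,"dx":0.0022,"dy":-0.001,"dz":0,"wx":0,"wy":0,"wz":1.7},{"gripper":0,"dx":0.0043,"dy":-0.002,"dz":0,"wx":0,"wy":0,"wz":3.4},{"gripper":0,"dx":0.0065,"dy":-0.003,"dz":0,"wx":0,"wy":0,"wz":5.2},{"gripper":0,"dx":0.0065,"dy":-0.003,"dz":0,"wx":0,"wy":0,"wz":5.2},{"gripper":0,"dx":0.0065,"dy":-0.003,"dz":0,"wx":0,"wy":0,"wz":5.2}]'
python3 -m inch '[{"gripper":0,"dx":0.0022,"dy":-0.0008,"dz":0,"wx":0,"wy":0,"wz":1.7},{"gripper":0,"dx":0.0045,"dy":-0.0016,"dz":0,"wx":0,"wy":0,"wz":3.4},{"gripper":0,"dx":0.0067,"dy":-0.0024,"dz":0,"wx":0,"wy":0,"wz":5.2},{"gripper":0,"dx":0.0067,"dy":-0.0024,"dz":0,"wx":0,"wy":0,"wz":5.2},{"gripper":0,"dx":0.0067,"dy":-0.0024,"dz":0,"wx":0,"wy":0,"wz":5.2}]'
```

```text
clock: 9.47
eef_pos: [517.8, -191.9, 76.8]
eef_rot: [-3.141, 0.0, 1.005]
wrist_force: [-1.9, -0.5, 7.9]
finger_gap: 15.4
finger_force: 30.0
clock: 9.88
eef_pos: [523.4, -195.2, 76.7]
eef_rot: [-3.139, 0.0, 1.096]
wrist_force: [-8.0, 1.6, 12.8]
finger_gap: 15.5
finger_force: 30.0
clock: 10.3
eef_pos: [530.5, -198.5, 76.8]
eef_rot: [-3.141, -0.0, 1.187]
wrist_force: [-2.4, -1.0, 8.8]
finger_gap: 15.1
finger_force: 30.0
clock: 10.72
eef_pos: [536.5, -200.8, 76.7]
eef_rot: [-3.139, -0.0, 1.278]
wrist_force: [-8.8, 0.2, 12.6]
finger_gap: 15.7
finger_force: 30.0
```

```bash

python3 -m inch '[{"gripper":0,"dx":0.0023,"dy":-0.0006,"dz":0,"wx":0,"wy":0,"wz":1.7},{"gripper":0,"dx":0.0047,"dy":-0.0012,"dz":0,"wx":0,"wy":0,"wz":3.4},{"gripper":0,"dx":0.007,"dy":-0.0018,"dz":0,"wx":0,"wy":0,"wz":5.2},{"gripper":0,"dx":0.007,"dy":-0.0018,"dz":0,"wx":0,"wy":0,"wz":5.2},{"gripper":0,"dx":0.007,"dy":-0.0018,"dz":0,"wx":0,"wy":0,"wz":5.2}]'
python3 -m inch '[{"gripper":0,"dx":0.0012,"dy":-0.0002,"dz":0,"wx":0,"wy":0,"wz":0.9},{"gripper":0,"dx":0.0024,"dy":-0.0004,"dz":0,"wx":0,"wy":0,"wz":1.8},{"gripper":0,"dx":0.0034,"dy":-0.0006,"dz":0,"wx":0,"wy":0,"wz":2.6},{"gripper":0,"dx":0.0034,"dy":-0.0006,"dz":0,"wx":0,"wy":0,"wz":2.6},{"gripper":0,"dx":0.0034,"dy":-0.0006,"dz":0,"wx":0,"wy":0,"wz":2.6}]'
python3 - <<'E'
from h import *
import cv2
s=manip.read_state();print(s["clock"],s["eef_pos"],s["eef_rot"],s["wrist_force"])
P=s["eef_pos"]
for v in((561.3,-124.7),(560.3,-122.5),(561.9,-125.1)): print((np.degrees(np.arctan2(P[1]-v[1],P[0]-v[0]))+140.7)*np.pi/180,np.hypot(P[0]-v[0],P[1]-v[1]))
a=cv2.resize(manip.camera("side")[195:335,290:390],None,fx=4,fy=4,interpolation=cv2.INTER_CUBIC)
b=cv2.resize(manip.camera("wrist")[0:380,100:500],(400,560*380//560),interpolation=cv2.INTER_AREA)
b=cv2.copyMakeBorder(b,0,560-b.shape[0],0,0,cv2.BORDER_CONSTANT);cv2.imwrite("pics/e.png",np.hstack([a,b]))
E
```

```text
clock: 11.13
eef_pos: [544.1, -202.8, 76.8]
eef_rot: [-3.141, -0.0, 1.368]
wrist_force: [-2.4, -0.9, 8.4]
finger_gap: 15.3
finger_force: 30.0
clock: 11.55
eef_pos: [547.2, -203.4, 76.8]
eef_rot: [-3.14, -0.0, 1.414]
wrist_force: [-3.9, -1.5, 9.6]
finger_gap: 15.0
finger_force: 30.0
11.55 [ 547.22823596 -203.38700518   76.78489603] [-3.14021977e+00 -7.17630277e-05  1.41359014e+00] [-3.92062927 -1.50033108  9.64352395]
0.7079204495373165 79.93534467103241
0.7246618882109074 81.93643037372951
0.6996209699821414 79.6499581944836
```

View pics/e.png

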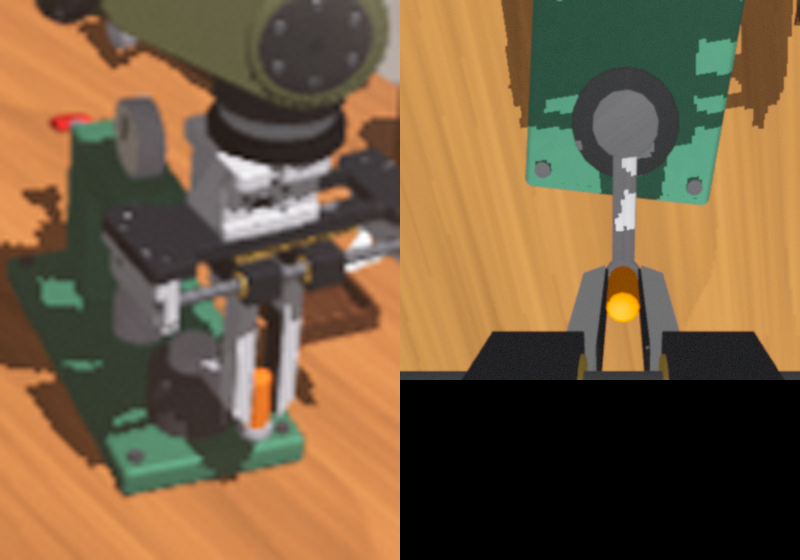

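The crop shows the post pinched with the lever in line with the tool, which has turned 0.73 rad, and the red pad still down. I counted four rises and four drops, and the angle works out to about 0.71 rad. I'll hold here, then hand in.

```bash

python3 -m inch '[{"gripper":0,"dx":0,"dy":0,"dz":0,"wx":0,"wy":0,"wz":0},{"gripper":0,"dx":0,"dy":0,"dz":0,"wx":0,"wy":0,"wz":0},{"gripper":0,"dx":0,"dy":0,"dz":0,"wx":0,"wy":0,"wz":0},{"gripper":0,"dx":0,"dy":0,"dz":0,"wx":0,"wy":0,"wz":0},{"gripper":0,"dx":0,"dy":0,"dz":0,"wx":0,"wy":0,"wz":0}]'
python3 -m inch '[{"gripper":0,"dx":0,"dy":0,"dz":0,"wx":0,"wy":0,"wz":0},{"gripper":0,"dx":0,"dy":0,"dz":0,"wx":0,"wy":0,"wz":0},{"gripper":0,"dx":0,"dy":0,"dz":0,"wx":0,"wy":0,"wz":0},{"gripper":0,"dx":0,"dy":0,"dz":0,"wx":0,"wy":0,"wz":0},{"gripper":0,"dx":0,"dy":0,"dz":0,"wx":0,"wy":0,"wz":0}]'
python3 -c "
from cell import manip
print(manip.sign_off())"
```

```text
clock: 12.07
eef_pos: [547.2, -203.4, 76.8]
eef_rot: [-3.14, -0.0, 1.413]
wrist_force: [-4.9, -1.7, 8.7]
finger_gap: 14.8
finger_force: 30.0
clock: 12.48
eef_pos: [547.2, -203.4, 76.8]
eef_rot: [-3.14, -0.0, 1.413]
wrist_force: [-4.6, -2.3, 9.1]
finger_gap: 15.1
finger_force: 30.0
the job is handed in; nothing more can be done
None
```

I pressed the lift lever until the foot rested on the ring, then took the ratchet lever to its fourth click (about 0.71 rad by my estimate) and held it there; the job is handed in, and no verdict came back.

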